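# Put the cup-top drip filter back together on the tray

### The job

The washed parts of the stainless cup-top drip filter are dry: put the set back together on the bamboo tray, working from the bottom up. Stand the empty glass upright in the middle of the tray, set the filter cup on the glass with its brim lying flat on the rim, then put the press down inside the filter cup with its loop up, and last put the lid on the filter cup so that it sits level. Set every part down rather than dropping it, and leave the two espresso cups, the milk jug and the plunger jug where they stand.

Things in the scene. Friction and masses are not known exactly. Their poses are not given: they have to be found in the camera images.
- tray_floor (a point): Bamboo tray, fixed, long side along its x: 270 x 200 mm outside, 22 mm high, 8 mm walls, with a low bow handle (to z = 27 mm) beyond each short side, reaching 155 mm from the middle. This point is the middle of its inner floor, 8 mm above the sideboard; z up.
- glass_c (a point): Empty clear drinking glass, standing upright: 90 mm tall, outside diameter 58 mm at the foot widening evenly to 68 mm at the rim, 3 mm wall (62 mm mouth), about 0.19 kg. This point is on its axis half-way up, 45 mm above its underside (63 mm diameter there); z up.
- filter_cup_c (a point): Steel filter cup, 62 mm tall, 0.12 kg, upright. Up from its underside: boss 54 mm dia. to 7 mm (drops into the glass), brim plate 90 mm dia. to 10 mm (lies on the glass's rim), cup 68 outside / 64 inside to 62 mm, inner floor at 10 mm. Handle on +y to 62 mm from the axis, 16 to 47 mm up. Point: on the axis, 31 mm up, z up; seated, 69 mm above the glass's point.
- press_c (a point): Steel press, upright, 44 mm tall, 0.06 kg: perforated disc 56 mm dia., 3 mm thick, with an upright strap loop in the middle, 19 mm along x, 10 mm along y (two legs and a top bar, 3 mm strap). Point: on the axis, 22 mm above the underside, z up; on the filter cup's inner floor it is 1 mm above the filter cup's point, its top 8 mm below that rim.
- lid_c (a point): Steel lid, right way up, 31 mm tall, 0.06 kg: cap with a 12 mm skirt, 78 mm dia. at the top flaring to 82 mm at the mouth, 2 mm thick, going loosely over the 68 mm filter cup; knob with 10 mm neck and 16 mm dia. head, 17 to 31 mm up. Point: on the axis, 15.5 mm above the underside, z up; seated, 36.5 mm above the filter cup's point.
- espresso_cup1_c (a point): White ceramic espresso cup, 56 mm tall, 62 mm across the rim, with an ear handle on its +y side to 50 mm from the axis; not part of the job, leave it. This point is on its axis 28 mm above the underside; z up.
- espresso_cup2_c (a point): A second, identical white ceramic espresso cup; leave it. This point is on its axis 28 mm above the underside; z up.
- milk_jug_c (a point): Stainless milk jug, 95 mm tall, 78 mm in diameter at the belly, spout on its -x side, handle on its +x side to 68 mm from the axis; leave it. This point is on its axis 48 mm above the underside; z up.
- plunger_jug_c (a point): Glass plunger jug in a steel frame with its lid on, 76 mm in diameter, 187 mm tall to the top of its black knob, black handle on its +x side to 79 mm from the axis; leave it. This point is on its axis 90 mm above the underside; z up.
Things that resemble listed ones, but are neither listed nor needed, are in the scene too. What is shaped like the part that bears glass_c but red is not meant. What is shaped like the part that bears milk_jug_c but pink is not meant.

How it is judged:
On the way, in this order (a step that is already met when the one before it is completed fails the run):
1. The glass stands upright, let go, in the middle of the tray (horizontal distance between glass_c and tray_floor below 0.025 m and z of glass_c in the frame of tray_floor between 0.041 and 0.049 m and angle between glass_c's own z axis and vertical below 0.06 rad and contact force between glass and the fingers below 0.1 N and linear speed of glass below 0.02 m/s), for 0.2 s.
2. The filter cup is seated on the glass, let go (horizontal distance between glass_c and tray_floor below 0.025 m and z of glass_c in the frame of tray_floor between 0.041 and 0.049 m and angle between each of glass_c, filter_cup_c's own z axis and vertical below 0.06 rad and horizontal distance between filter_cup_c and glass_c below 0.008 m and z of filter_cup_c in the frame of glass_c between 0.065 and 0.073 m and contact force between filter_cup and the fingers below 0.1 N and linear speed of filter_cup below 0.02 m/s), for 0.2 s.
3. The press lies flat inside the filter cup, let go (horizontal distance between glass_c and tray_floor below 0.025 m and z of glass_c in the frame of tray_floor between 0.041 and 0.049 m and angle between each of glass_c, filter_cup_c, press_c's own z axis and vertical below 0.06 rad and horizontal distance between filter_cup_c and glass_c below 0.008 m and z of filter_cup_c in the frame of glass_c between 0.065 and 0.073 m and horizontal distance between press_c and filter_cup_c below 0.008 m and z of press_c in the frame of filter_cup_c between -0.003 and 0.005 m and contact force between press and the fingers below 0.1 N and linear speed of press below 0.02 m/s), for 0.2 s.
4. The lid sits level on the filter cup, let go (horizontal distance between glass_c and tray_floor below 0.025 m and z of glass_c in the frame of tray_floor between 0.041 and 0.049 m and angle between each of glass_c, filter_cup_c, press_c, lid_c's own z axis and vertical below 0.06 rad and horizontal distance between filter_cup_c and glass_c below 0.008 m and z of filter_cup_c in the frame of glass_c between 0.065 and 0.073 m and horizontal distance between press_c and filter_cup_c below 0.008 m and z of press_c in the frame of filter_cup_c between -0.003 and 0.005 m and horizontal distance between lid_c and filter_cup_c below 0.009 m and z of lid_c in the frame of filter_cup_c between 0.0325 and 0.0405 m and contact force between lid and the fingers below 0.1 N and linear speed of lid below 0.02 m/s), for 0.2 s.
At the end, for the whole second after the job is handed in: Glass upright within 25 mm of the tray's middle; filter cup seated on it and press in the filter cup within 8 mm of the axis, lid on within 9 mm; heights within 4 mm, each within 0.06 rad of level, let go, at rest; the cups, milk jug and plunger jug upright within 20 mm of their start (all of step 4 and contact force between each of glass, filter_cup, press and the fingers below 0.1 N and linear speed of each of glass, filter_cup, press below 0.02 m/s and distance of each of plunger_jug_c, milk_jug_c, espresso_cup1_c, espresso_cup2_c from where it was at the start of the episode below 0.02 m and angle between each of plunger_jug_c, milk_jug_c, espresso_cup1_c, espresso_cup2_c's own z axis and vertical below 0.1 rad); the robot touches nothing.
It fails at once if A part of the drip filter or the glass is dropped (falls free for more than about 15 mm) ((linear speed of glass above 0.55 m/s and contact force between glass and the fingers below 0.1 N) or (linear speed of filter_cup above 0.55 m/s and contact force between filter_cup and the fingers below 0.1 N) or (linear speed of press above 0.55 m/s and contact force between press and the fingers below 0.1 N) or (linear speed of lid above 0.55 m/s and contact force between lid and the fingers below 0.1 N)).
It fails at once if An espresso cup, the milk jug or the plunger jug is shifted by more than 20 mm (distance of any of plunger_jug_c, milk_jug_c, espresso_cup1_c, espresso_cup2_c from where it was at the start of the episode above 0.02 m).
It also fails if it takes over 131 s, if anything falls off the work surface, if the arm or the gripper's body presses on something with over 40 N, if the wrist force passes 120 N, or if a joint passes its speed limit or range.

### The arm

A 6-joint arm with a two-finger parallel gripper is mounted at the origin on the work surface. World frame = base frame: x ahead of the robot, y to its left, z up, the work surface at z = 0. Lengths are in m, angles in rad, forces in N, time in s.
With the tool pointing down it reaches from about 0.35 to 0.975 m from the base axis. Payload 4.9 kg.
Tool frame: the origin (TCP) lies on the centre line of the jaws, within the pads' length; the fingertips stand 25 mm ahead of it and the grasp point (between the pads) lies 6 mm ahead of it; z points along the fingers, y is the line along which they close (so a half turn about z gives the same grasp; the last joint's range is limited). The gripper opens to 85 mm and grips with 20 to 120 N. Pads are 22 mm wide; open, the fingers measure 114 mm over their backs; the gripper's body (76 mm by 85 mm) begins 54 mm behind the grasp point. The pads swing forward as they close: fully open they stand 13 mm farther back than shut.
Start: joints at [1.075, 0.053, 1.613, -0, 1.476, -0.119], TCP at [0.23, 0.581, 0.256] pointing down, gripper open.
Joint ranges: [-3.01, 3.01], [-1.01, 2.22], [0.06, 2.58], [-1.02, 4.17], [0.09, 2.62], [-3.14, 3.14]. Speed limits (rad/s): [2.57, 2.57, 3.14, 3.14, 3.14, 3.14].

### API

Orientations are given as a unit quaternion [w, x, y, z].
In Python, from plant import state, grab_frame, get_calibration, job gives the robot as it stands. The module is installed in compiled form; this text tells all that it offers.
- The arm moves only by the tool move_arm, never from a script. Its argument "targets" is a list that holds one entry, the list of rows, each a list of 5 numbers: the opening in per cent of the stroke, from 0 (shut) to 100 (fully open), then the shift along the tool's x, y, z as a fraction of full scale, then the turn about the tool's z as a fraction of full scale. A call has 1 to 5 rows; each row shifts and turns the commanded pose from where the row before left it, along the tool's axes as they then stand; what a row does not reach is not made up. Full scale, the value 1, is 0.6 m for a shift and 6 degrees for a turn. A row lasts 1/12 s, in which the tool goes at most 41.7 mm and 7.16 degrees, less where a joint would pass 70% of its speed; a pose out of reach is approached as far as the arm can. A call with a number of a shift or a turn outside -1 to 1 is refused whole. A call with a gripper value outside its range is refused whole. The fingers move at their own pace and stop on an object; the grip force is fixed at half the most. Time passes only in rows, so rows that do not move let the fingers close. It gives the time, the measured TCP pose, the force, the opening and the grip force at its end, in the units of the state.
- state(): the state, without advancing time (a new reading comes with each control period).
- grab_frame(name): name is "scene" or "top" or "wrist"; returns the picture (480x640x3 uint8, red, green, blue); there is no depth.
- get_calibration(name): a dict with "vertical_fov" (degrees; the focal length in pixels is half the picture's height over the tangent of half this angle, whatever the lens; pixels are square), "cx", "cy" (the principal point, pixels), "R" (3x3) and "t" (3): a world point X has camera coordinates R X + t. Camera axes: x right, y down, z forward; pixel columns grow to the right and rows downward; lengths in m; the calibration is good to about 2 mm. A picture is of the moment at which its call begins: read the wrist's pose just before it. get_calibration takes no time and is no camera call; for the wrist camera it gives the pose at the moment of the call.
- job.job_done(): hands the job in; it is judged then, once.
The state is a dict: "time": time; "joint_pos": joint angles; "joint_vel": joint speeds; "joint_efforts": joint torques, N m; "tool_pos": TCP position; "tool_rot": TCP orientation; "contact_force": force on the tool from outside, world axes, zero at the start; "ft_torque": the same for the moment, N m; "gripper_width": opening from 0.0 (shut) to 1.0 (fully open); "grasp_force": force on a finger pad.
Only numpy, scipy, OpenCV 4.12 (cv2) and the standard library are available. Lean on these libraries where they do the work, as an engineer would, in place of code of your own. Each camera call takes 0.05 s, during which the arm holds its last target. There are 200 camera calls.

## Working session

There is one attempt and no reset: what is moved stays moved. The work goes in short steps, Python scripts to look and compute and a tool call to move; the robot and the scene stay as the last step left them, time stands still between calls to the robot, and variables do not carry over. Pictures are saved under pics/ and viewed, at most 14 in all, crops included, and the job is handed in when it is done.

Besides the shell and the picture viewer there is one more tool, called after ">>>" as name(argument=value, ...), one argument or row to a line, values as JSON. move_arm: Moves the arm, as the interface text tells. Shift numbers are shares of 0.6 m and turn numbers shares of 6 degrees, none past 1 either way. Its arguments: {"type":"object","properties":{"targets":{"type":"array"}},"required":["targets"]}

```bash
mkdir -p pics; python3 - <<'E'
from plant import *
import cv2
for n in("scene","top"):
    f=grab_frame(n); cv2.imwrite(f"pics/{n}0.png",f[:,:,::-1])
    c=get_calibration(n); print(n,c)
s=state(); print(s["time"],s["tool_pos"],s["tool_rot"],s["gripper_width"])
E
```

```text
scene {'vertical_fov': 42.64070446948701, 'cx': 326.36528253431186, 'cy': 237.58892678249035, 'R': array([[-0.33057048,  0.94372235,  0.01054937],
       [ 0.53795605,  0.1975978 , -0.81948667],
       [-0.77545241, -0.26522301, -0.57300115]]), 't': array([ 0.16734731, -0.24986683,  1.86210721])}
top {'vertical_fov': 50.10102601467682, 'cx': 318.6998274077758, 'cy': 236.64232959087292, 'R': array([[ 0.00336799, -0.99995642,  0.00870686],
       [-0.99055972, -0.00452929, -0.137007  ],
       [ 0.13704046, -0.00816323, -0.99053181]]), 't': array([0.00305118, 0.59826186, 1.0200047 ])}
0.1 [0.22973427 0.58069315 0.25517057] [-2.84002454e-04  1.87284196e-01  9.82305308e-01 -9.11805842e-04] 0.9998684513047253
```

View pics/scene0.png

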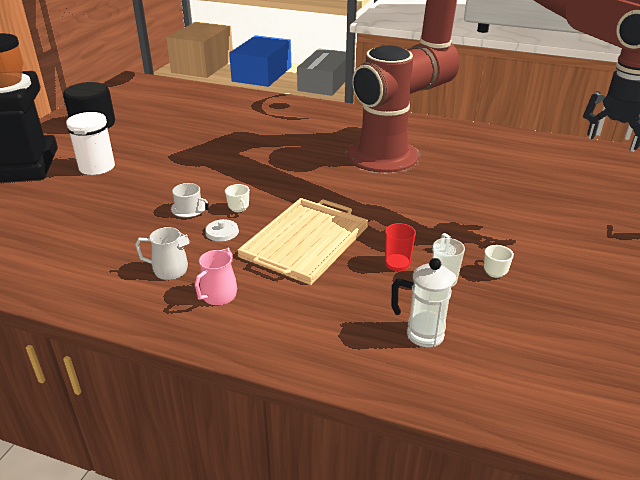

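View pics/top0.png

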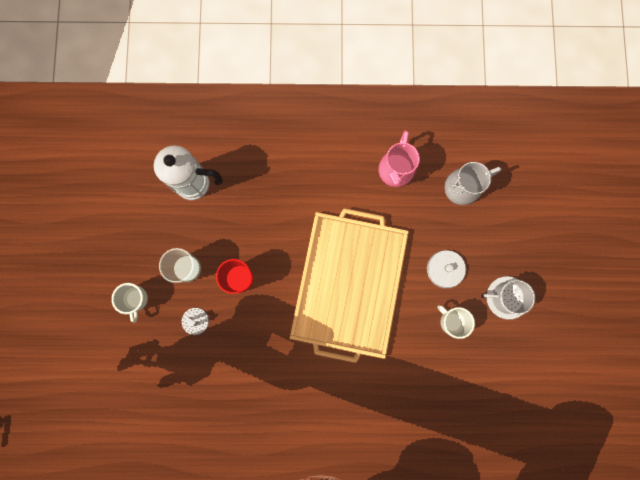

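In the top view the clear glass is at (180,266); the red one at (234,276) is the decoy. Other candidates and choices:
- **Filter cup:** (512,298), perforated floor and brim, handle towards (490,295). The plain white espresso cups at (129,298) and (458,322) could be mistaken for it.
- **Press:** (195,321).
- **Lid:** (447,269). The tray is at (350,285).
- **Milk jugs:** steel at (468,184), pink at (400,163).

One close crop will check these, along with ray casts.

```bash
cat > h.py <<'E'
import numpy as np, cv2
from plant import *
def cam(n):
    c=get_calibration(n); f=240/np.tan(np.radians(c["vertical_fov"]/2)); return c,f
def ray(n,u,v,z,c=None):
    c0,f=cam(n); c=c or c0
    C=-c["R"].T@c["t"]; d=c["R"].T@np.array([(u-c["cx"])/f,(v-c["cy"])/f,1.])
    return (C+d*(z-C[2])/d[2])
def proj(n,X):
    c,f=cam(n); p=c["R"]@np.array(X)+c["t"]; return np.array([c["cx"]+f*p[0]/p[2],c["cy"]+f*p[1]/p[2]])
def yaw():   # world angle of tool x and y axes
    w,x,y,z=state()["tool_rot"]
    ax=np.array([1-2*(y*y+z*z),2*(x*y+w*z)]); ay=np.array([2*(x*y-w*z),1-2*(x*x+z*z)])
    return ax,ay
def go(X):  # required shift in tool units to reach world X
    p=np.array(state()["tool_pos"]); ax,ay=yaw(); d=np.array(X)-p
    print("tcp",p.round(4),"xang",np.degrees(np.arctan2(ax[1],ax[0])).round(1),"shift frac",np.round([d[:2]@ax/.6,d[:2]@ay/.6,-d[2]/.6],4))
E
python3 - <<'E'
from h import *
T=cv2.imread("pics/top0.png")
a=cv2.resize(T[225:345,100:260],None,fx=2.5*2,fy=5); b=cv2.resize(T[225:345,420:550],None,fx=5,fy=5)
cv2.imwrite("pics/c1.png",cv2.resize(np.hstack([T[225:345,100:260],T[225:345,405:550]]),None,fx=2.6,fy=2.6,interpolation=cv2.INTER_CUBIC))
for n,u,v,z in[("glassrim",180,266,.09),("redrim",234,276,.09),("press",195,321,.003),("lid",446,269,.006),("filtbrim",512,298,.01),("jug",470,182,.08),("esp1",129,298,.056),("esp2",458,322,.056),("plung",170,160,.187)]:
    print(n,ray("top",u,v,z).round(3))
for u,v in[(317,213),(408,231),(385,357),(291,340)]: print("tray",ray("top",u,v,.022).round(3))
go([0,0,0]); c,f=cam("wrist");print(c,f)
cv2.imwrite("pics/w0.png",grab_frame("wrist")[:,:,::-1])
E
```

```text
glassrim [0.532 0.276 0.09 ]
redrim [0.513 0.17  0.09 ]
press [0.424 0.263 0.003]
lid [ 0.535 -0.265  0.006]
filtbrim [ 0.474 -0.401  0.01 ]
jug [ 0.706 -0.3    0.08 ]
esp1 [0.471 0.384 0.056]
esp2 [ 0.425 -0.273  0.056]
plung [0.717 0.277 0.187]
tray [0.651 0.009 0.022]
tray [ 0.614 -0.183  0.022]
tray [ 0.354 -0.131  0.022]
tray [0.387 0.061 0.022]
tcp [0.2297 0.5807 0.2552] xang 158.4 shift frac [-1.0000e-04 -1.0408e+00  4.2530e-01]
{'vertical_fov': 59.42808594557943, 'cx': 322.1650979768577, 'cy': 237.47693357769128, 'R': array([[ 0.36733182,  0.93008147, -0.00397326],
       [ 0.88223968, -0.34707798,  0.31810379],
       [ 0.29448341, -0.12035501, -0.94804757]]), 't': array([-0.62422529, -0.04198053,  0.38110919])} 420.52526933844587
```

View pics/c1.png

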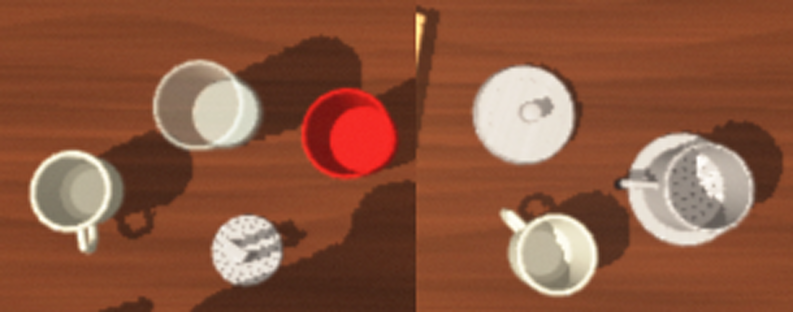

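View pics/w0.png

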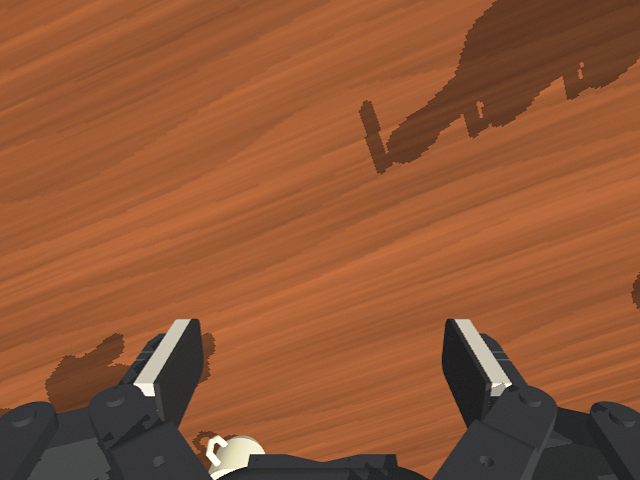

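The crop confirms the choices: clear glass with its rim at about (176,265), press at (195,321), lid at (446,269), and filter cup with its rim at (518,297) and brim at (509,298), handle pointing left. The wrist view shows tool +y to the right, the fingertips, and an espresso cup at the bottom (235,450).

```bash
python3 - <<'E'
from h import *
for n,u,v,z in[("glassrim",176,265.4,.09),("glassbase",186.2,269.2,.0),("press",195,321.2,.003),("filtrim",517.7,297,.062),("filtbrim",508.8,297.7,.01),("filthandle end",484,295.5,.035),("lid",446.2,268.8,.006),("knob",100/2.6+405+5,268,.03)]: print(n,ray("top",u,v,z).round(4))
go([.53,.280,.20])
E
```

```text
glassrim [0.5336 0.284  0.09  ]
glassbase [0.5328 0.2863 0.    ]
press [0.424 0.263 0.003]
filtrim [ 0.4753 -0.3928  0.062 ]
filtbrim [ 0.4749 -0.3945  0.01  ]
filthandle end [ 0.4787 -0.3342  0.035 ]
lid [ 0.5355 -0.2657  0.006 ]
knob [ 0.5353 -0.2642  0.03  ]
tcp [0.2298 0.5808 0.2553] xang 158.4 shift frac [-0.6497 -0.282   0.0922]
```

>>> move_arm(
  targets=[
    [[100,-0.06,-0.026,0,0],[100,-0.06,-0.026,0,0],[100,-0.06,-0.026,0,0],[100,-0.06,-0.026,0,0],[100,-0.06,-0.026,0,0]],
  ],
)

```text
time: 0.57
tool_pos: [0.3693, 0.4409, 0.2559]
tool_rot: [-0.0, 0.187, 0.982, -0.0]
contact_force: [1.1, 1.5, -1.0]
gripper_width: 1.001
grasp_force: 0.0
```

>>> move_arm(
  targets=[
    [[100,-0.06,-0.026,0,0],[100,-0.06,-0.026,0,0],[100,-0.06,-0.026,0,0],[100,-0.06,-0.026,0,0],[100,-0.06,-0.026,0,0]],
  ],
)

```text
time: 0.98
tool_pos: [0.5082, 0.3019, 0.256]
tool_rot: [-0.0, 0.187, 0.982, -0.0]
contact_force: [1.0, -0.3, 0.7]
gripper_width: 0.998
grasp_force: 0.0
```

>>> move_arm(
  targets=[
    [[100,0,0,0.01,0.85],[100,0,0,0.01,0.85],[100,0,0,0.01,0.85],[100,0,0,0.01,0.85],[100,0,0,0.01,0.85]],
  ],
)

```text
time: 1.4
tool_pos: [0.5072, 0.3033, 0.2255]
tool_rot: [-0.0, 0.402, 0.916, -0.0]
contact_force: [0.8, 0.2, 0.2]
gripper_width: 0.998
grasp_force: 0.0
```

```bash
python3 - <<'E'
from h import *
go([.533,.285,.20])
E
```

```text
tcp [0.5072 0.3033 0.2255] xang 132.6 shift frac [-0.0515  0.0109  0.0425]
```

>>> move_arm(
  targets=[
    [[100,-0.0515,0.011,0,0],[100,0,0,0.06,0],[100,0,0,0.06,0],[100,0,0,0.04,0],[100,0,0,0,0]],
  ],
)

```text
time: 1.82
tool_pos: [0.5289, 0.2836, 0.1228]
tool_rot: [-0.005, 0.4, 0.917, -0.005]
contact_force: [-1.4, 1.1, -1.3]
gripper_width: 0.996
grasp_force: 0.0
```

```bash
python3 - <<'E'
from h import *
go([.533,.285,.06])
cv2.imwrite("pics/w1.png",grab_frame("wrist")[:,:,::-1])
E
```

```text
tcp [0.5289 0.2836 0.1228] xang 132.9 shift frac [-0.0029  0.0066  0.1046]
```

View pics/w1.png

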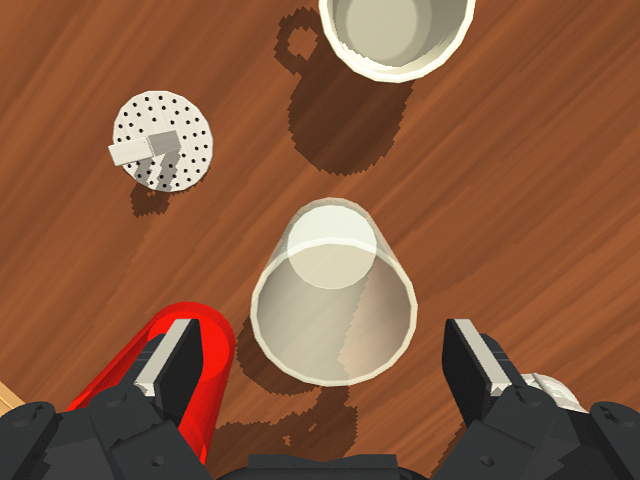

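```bash
python3 - <<'E'
from h import *
g=ray("wrist",334,312,.09); b=ray("wrist",332,247,.003); print(g,b)
go([g[0],g[1],.06])
E
```

```text
[0.53545077 0.28693275 0.09      ] [0.53771397 0.28496323 0.003     ]
tcp [0.5307 0.2844 0.1263] xang 132.9 shift frac [-0.0023  0.0087  0.1105]
```

>>> move_arm(
  targets=[
    [[100,-0.0025,0.008,0.03,0],[100,0,0,0.04,0],[100,0,0,0.04,0],[100,0,0,0,0],[40,0,0,0,0]],
  ],
)

```text
time: 2.28
tool_pos: [0.5378, 0.2878, 0.0651]
tool_rot: [-0.0, 0.399, 0.917, -0.0]
contact_force: [0.3, -0.3, 0.8]
gripper_width: 0.886
grasp_force: 0.5
```

>>> move_arm(
  targets=[
    [[40,0,0,0,0],[40,0,0,0,0],[40,0,0,0,0],[40,0,0,0,0],[40,0,0,0,0]],
  ],
)

```text
time: 2.7
tool_pos: [0.5392, 0.2883, 0.067]
tool_rot: [0.001, 0.399, 0.917, 0.001]
contact_force: [-1.4, -0.6, 6.8]
gripper_width: 0.763
grasp_force: 65.8
```

```bash
python3 - <<'E'
from h import *
go([.5,-.061,.20]); print(state()["gripper_width"],state()["grasp_force"])
E
```

```text
tcp [0.5392 0.2883 0.067 ] xang 132.9 shift frac [-0.3819 -0.4442 -0.2217]
0.7625530017627953 65.81217207222178
```

>>> move_arm(
  targets=[
    [[40,0,0,-0.03,0],[40,0,0,-0.06,0],[40,0,0,-0.06,0],[40,0,0,-0.06,0],[40,0,0,-0.03,0]],
  ],
)

```text
time: 3.12
tool_pos: [0.5395, 0.2885, 0.2142]
tool_rot: [0.003, 0.399, 0.917, 0.003]
contact_force: [1.2, 0.9, -1.1]
gripper_width: 0.764
grasp_force: 66.9
```

>>> move_arm(
  targets=[
    [[40,-0.02,-0.0222,0,0],[40,-0.0382,-0.0444,0,0],[40,-0.0382,-0.0444,0,0],[40,-0.0382,-0.0444,0,0],[40,-0.0382,-0.0444,0,0]],
  ],
)

```text
time: 3.53
tool_pos: [0.5199, 0.1288, 0.2083]
tool_rot: [0.0, 0.399, 0.917, 0.0]
contact_force: [1.5, -0.3, -1.3]
gripper_width: 0.762
grasp_force: 66.8
```

>>> move_arm(
  targets=[
    [[40,-0.0382,-0.0444,0,0],[40,-0.0382,-0.0444,0,0],[40,-0.0382,-0.0444,0,0],[40,-0.0382,-0.0444,0,0],[40,-0.03,-0.035,0,0]],
  ],
)

```text
time: 3.95
tool_pos: [0.5011, -0.0393, 0.2085]
tool_rot: [0.0, 0.4, 0.917, -0.0]
contact_force: [0.8, 0.4, -2.2]
gripper_width: 0.761
grasp_force: 66.9
```

```bash
python3 - <<'E'
from h import *
go([.5015,-.061,.077]); print(state()["gripper_width"],state()["grasp_force"])
f=grab_frame("top");cv2.imwrite("pics/t2.png",f[:,:,::-1])
E
```

```text
tcp [ 0.5011 -0.0393  0.2085] xang 132.9 shift frac [-0.027  -0.0242  0.2191]
0.7606208071100233 66.89636101631635
```

View pics/t2.png

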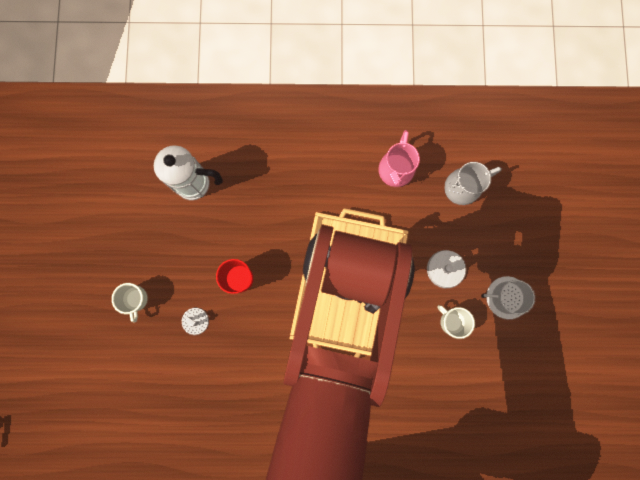

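The top view shows the arm over the tray holding the glass, with everything else unmoved.

>>> move_arm(
  targets=[
    [[40,-0.027,-0.0242,0,0],[40,0,0,0.06,0],[40,0,0,0.06,0],[40,0,0,0.06,0],[40,0,0,0.02,0]],
  ],
)

```text
time: 4.42
tool_pos: [0.4982, -0.0578, 0.0827]
tool_rot: [-0.005, 0.4, 0.917, -0.001]
contact_force: [-0.4, 1.2, -3.7]
gripper_width: 0.758
grasp_force: 67.3
```

>>> move_arm(
  targets=[
    [[40,0,0,0.006,0],[40,0,0,0,0],[40,0,0,0,0]],
  ],
)

```text
time: 4.67
tool_pos: [0.5038, -0.0591, 0.0869]
tool_rot: [0.002, 0.399, 0.917, 0.0]
contact_force: [-0.1, 0.2, -1.9]
gripper_width: 0.76
grasp_force: 67.3
```

>>> move_arm(
  targets=[
    [[40,0,0,0.01,0],[40,0,0,0,0],[40,0,0,0,0]],
  ],
)

```text
time: 4.92
tool_pos: [0.5029, -0.0589, 0.0798]
tool_rot: [0.001, 0.399, 0.917, 0.0]
contact_force: [-0.2, 0.6, -1.0]
gripper_width: 0.761
grasp_force: 67.3
```

>>> move_arm(
  targets=[
    [[40,0,0,0.005,0],[40,0,0,0,0],[40,0,0,0,0]],
  ],
)

```text
time: 5.17
tool_pos: [0.5021, -0.0588, 0.0757]
tool_rot: [-0.0, 0.399, 0.917, -0.0]
contact_force: [0.2, 0.6, -1.5]
gripper_width: 0.759
grasp_force: 67.3
```

>>> move_arm(
  targets=[
    [[40,0,0,0.004,0],[40,0,0,0,0],[40,0,0,0,0]],
  ],
)

```text
time: 5.42
tool_pos: [0.5027, -0.0592, 0.075]
tool_rot: [0.0, 0.399, 0.917, -0.0]
contact_force: [-4.5, -0.0, 8.1]
gripper_width: 0.763
grasp_force: 67.8
```

>>> move_arm(
  targets=[
    [[40,0,0,0.003,0],[40,0,0,0,0],[40,0,0,0,0]],
  ],
)

```text
time: 5.67
tool_pos: [0.503, -0.0596, 0.075]
tool_rot: [0.0, 0.399, 0.917, -0.001]
contact_force: [-9.2, -0.5, 17.5]
gripper_width: 0.758
grasp_force: 68.4
```

>>> move_arm(
  targets=[
    [[40,0,0,-0.004,0],[85,0,0,0,0],[100,0,0,0,0],[100,0,0,0,0],[100,0,0,0,0]],
  ],
)

```text
time: 6.08
tool_pos: [0.5021, -0.0588, 0.0737]
tool_rot: [-0.0, 0.399, 0.917, 0.0]
contact_force: [-0.2, 0.2, -0.1]
gripper_width: 0.997
grasp_force: 0.0
```

>>> move_arm(
  targets=[
    [[100,0,0,0,0],[100,0,0,-0.03,0],[100,0,0,-0.06,0],[100,0,0,-0.06,0],[100,0,0,-0.06,0]],
  ],
)

```text
time: 6.5
tool_pos: [0.5015, -0.0586, 0.2006]
tool_rot: [-0.001, 0.399, 0.917, -0.0]
contact_force: [0.7, -0.3, 0.4]
gripper_width: 1.001
grasp_force: 0.0
```

```bash
python3 - <<'E'
from h import *
go([.475,-.394,.20])
cv2.imwrite("pics/w3.png",grab_frame("wrist")[:,:,::-1])
E
```

```text
tcp [ 0.5015 -0.0586  0.2006] xang 132.9 shift frac [-0.3793 -0.413   0.0011]
```

View pics/w3.png

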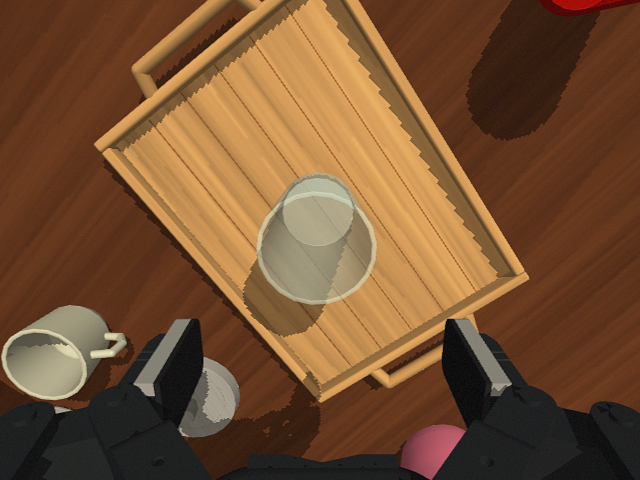

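The glass stands upright in the tray, rim centre (317,248) and foot (319,210). Next the filter cup, closing across its handle direction.

>>> move_arm(
  targets=[
    [[100,-0.042,-0.046,0,0],[100,-0.042,-0.046,0,0],[100,-0.042,-0.046,0,0],[100,-0.042,-0.046,0,0],[100,-0.042,-0.046,0,0]],
  ],
)

```text
time: 6.97
tool_pos: [0.4865, -0.2467, 0.1997]
tool_rot: [0.0, 0.399, 0.917, 0.0]
contact_force: [0.9, 0.2, -0.2]
gripper_width: 1.002
grasp_force: 0.0
```

>>> move_arm(
  targets=[
    [[100,-0.042,-0.046,0,0],[100,-0.042,-0.046,0,0],[100,-0.042,-0.046,0,0],[100,-0.042,-0.046,0,0],[100,0,0,0,0.98]],
  ],
)

```text
time: 7.38
tool_pos: [0.4734, -0.3999, 0.1995]
tool_rot: [0.001, 0.449, 0.894, -0.001]
contact_force: [-0.8, 0.6, 0.1]
gripper_width: 0.995
grasp_force: 0.0
```

>>> move_arm(
  targets=[
    [[100,0,0,0,0.98],[100,0,0,0,0.98],[100,0,0,0,0.98],[100,0,0,0,0.98],[100,0,0,0,0.98]],
  ],
)

```text
time: 7.8
tool_pos: [0.4746, -0.3941, 0.1993]
tool_rot: [-0.0, 0.66, 0.751, 0.0]
contact_force: [-0.3, -0.5, -0.4]
gripper_width: 0.997
grasp_force: 0.0
```

>>> move_arm(
  targets=[
    [[100,0,0,0,0.98],[100,0,0,0,0.98],[100,0,0,0,0],[100,0,0,0,0]],
  ],
)

```text
time: 8.13
tool_pos: [0.4746, -0.394, 0.1995]
tool_rot: [-0.0, 0.731, 0.682, 0.0]
contact_force: [0.3, -0.8, -0.3]
gripper_width: 1.002
grasp_force: 0.0
```

```bash
python3 - <<'E'
from h import *
go([.475,-.394,.12])
cv2.imwrite("pics/w4.png",grab_frame("wrist")[:,:,::-1])
E
```

```text
tcp [ 0.4746 -0.394   0.1995] xang 86.0 shift frac [0.     0.0007 0.1324]
```

View pics/w4.png

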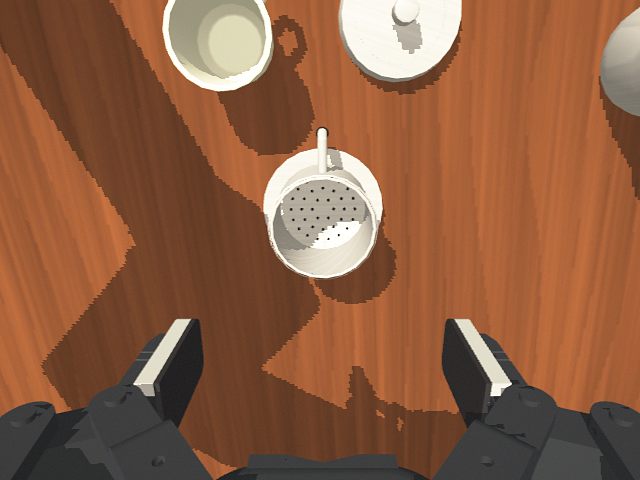

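```bash
python3 - <<'E'
from h import *
g=ray("wrist",324,228,.062); print(g, ray("wrist",322,206,.01),ray("wrist",322,131,.032))
go([g[0],g[1],.046])
E
```

```text
[ 0.47621494 -0.39100337  0.062     ] [ 0.47495471 -0.38988593  0.01      ] [ 0.47887919 -0.33358117  0.032     ]
tcp [ 0.4746 -0.3941  0.1996] xang 86.0 shift frac [0.0053 0.0023 0.2559]
```

>>> move_arm(
  targets=[
    [[100,0.003,0.0015,0.055,0],[100,0,0,0.055,0],[100,0,0,0.055,0],[100,0,0,0.055,0],[100,0,0,0.034,0]],
  ],
)

```text
time: 8.6
tool_pos: [0.4741, -0.3907, 0.0434]
tool_rot: [-0.002, 0.731, 0.682, -0.0]
contact_force: [-0.7, 0.1, 0.1]
gripper_width: 0.997
grasp_force: 0.0
```

>>> move_arm(
  targets=[
    [[100,0,0,0,0],[100,0,0,0,0],[40,0,0,0,0],[40,0,0,0,0],[40,0,0,0,0]],
  ],
)

```text
time: 9.02
tool_pos: [0.4772, -0.3939, 0.0507]
tool_rot: [0.003, 0.732, 0.681, 0.0]
contact_force: [-0.7, 0.4, -1.1]
gripper_width: 0.769
grasp_force: 67.3
```

>>> move_arm(
  targets=[
    [[40,0,0,0,0],[40,0,0,0,0],[40,0,0,0,0],[40,0,0,0,0],[40,0,0,0,0]],
  ],
)

```text
time: 9.43
tool_pos: [0.4772, -0.3939, 0.0506]
tool_rot: [0.003, 0.732, 0.681, -0.0]
contact_force: [-0.5, -0.6, 6.7]
gripper_width: 0.766
grasp_force: 68.2
```

```bash
python3 - <<'E'
from h import *
cv2.imwrite("pics/w5.png",grab_frame("wrist")[:,:,::-1])
print(state()["gripper_width"],state()["grasp_force"])
go([.503,-.0595,.25])
E
```

```text
0.7666507212403925 68.18919684737921
tcp [ 0.4772 -0.3939  0.0506] xang 85.9 shift frac [ 0.5591  0.0029 -0.3323]
```

View pics/w5.png

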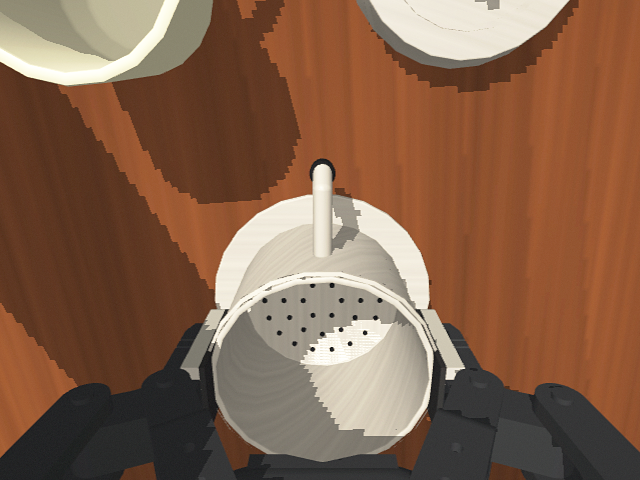

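Filter cup held centred: rim spans columns 214–433, rows 272–463, centre about (324,368).

```bash
cat >> h.py <<'E'
from scipy.spatial.transform import Rotation as Ro
def calib_at(p,q):  # wrist calibration for another tool pose
    c,_=cam("wrist"); s=state()
    A=Ro.from_quat(np.roll(s["tool_rot"],-1)).as_matrix(); B=Ro.from_quat(np.roll(q,-1)).as_matrix()
    Rct=c["R"]@A; tct=c["R"]@np.array(s["tool_pos"])+c["t"]
    R=Rct@B.T; return dict(c,R=R,t=tct-R@np.array(p))
E
python3 - <<'E'
from h import *
c=calib_at([.5015,-.0586,.2006],[-.001,.399,.917,0])
print("glass rim",ray("wrist",317,248,.098,c),"foot",ray("wrist",319,210,.011,c))
k=ray("wrist",324,368,.062); print("cup",k,"off",np.array(state()["tool_pos"])-k)
E
```

```text
glass rim [ 0.49779997 -0.0585494   0.098     ] foot [ 0.49890739 -0.05920138  0.011     ]
cup [ 0.47850765 -0.38768304  0.062     ] off [-0.00130075 -0.00626662 -0.0114048 ]
```

>>> move_arm(
  targets=[
    [[40,0,0,-0.03,0],[40,0,0,-0.06,0],[40,0,0,-0.06,0],[40,0,0,-0.06,0],[40,0,0,-0.03,0]],
  ],
)

```text
time: 9.9
tool_pos: [0.4771, -0.3937, 0.1976]
tool_rot: [0.004, 0.732, 0.681, 0.0]
contact_force: [1.0, -1.3, 0.2]
gripper_width: 0.767
grasp_force: 67.5
```

>>> move_arm(
  targets=[
    [[40,0.03,0,0,0],[40,0.06,0,0,0],[40,0.06,0,0,0],[40,0.06,0,0,0],[40,0.06,0,0,0]],
  ],
)

```text
time: 10.32
tool_pos: [0.4864, -0.2282, 0.1902]
tool_rot: [-0.001, 0.732, 0.681, -0.0]
contact_force: [0.4, 0.4, -1.3]
gripper_width: 0.762
grasp_force: 67.5
```

>>> move_arm(
  targets=[
    [[40,0.06,0,0,0],[40,0.06,0,0,0],[40,0.06,0,0,0],[40,0.06,0,0,0],[40,0.044,0,0,0]],
  ],
)

```text
time: 10.73
tool_pos: [0.4983, -0.0574, 0.1902]
tool_rot: [-0.001, 0.732, 0.682, -0.0]
contact_force: [0.1, -0.5, -0.9]
gripper_width: 0.764
grasp_force: 67.5
```

>>> move_arm(
  targets=[
    [[40,0,0,0.02,0],[40,0,0,0,0],[40,0,0,0,0]],
  ],
)

```text
time: 10.98
tool_pos: [0.4983, -0.0605, 0.1777]
tool_rot: [-0.001, 0.732, 0.681, -0.001]
contact_force: [-0.1, -0.7, -1.8]
gripper_width: 0.765
grasp_force: 67.5
```

```bash
python3 - <<'E'
from h import *
s=state();print(s["gripper_width"],s["grasp_force"],s["contact_force"])
go([.5005,-.062,.164])
f=grab_frame("scene")
u,v=proj("scene",[.5,-.06,.12]);print(u,v)
u,v=int(u),int(v);cv2.imwrite("pics/s6.png",cv2.resize(f[v-65:v+65,u-85:u+85,::-1],None,fx=4.5,fy=4.5,interpolation=cv2.INTER_CUBIC)); print(u-85,v-65)
E
```

```text
0.764540284453804 67.53944504074752 [-0.05886224 -0.72421382 -1.81842936]
tcp [ 0.4983 -0.0605  0.1777] xang 85.9 shift frac [-0.0022  0.0039  0.0228]
303.31095430744466 198.18850608029925
218 133
```

View pics/s6.png

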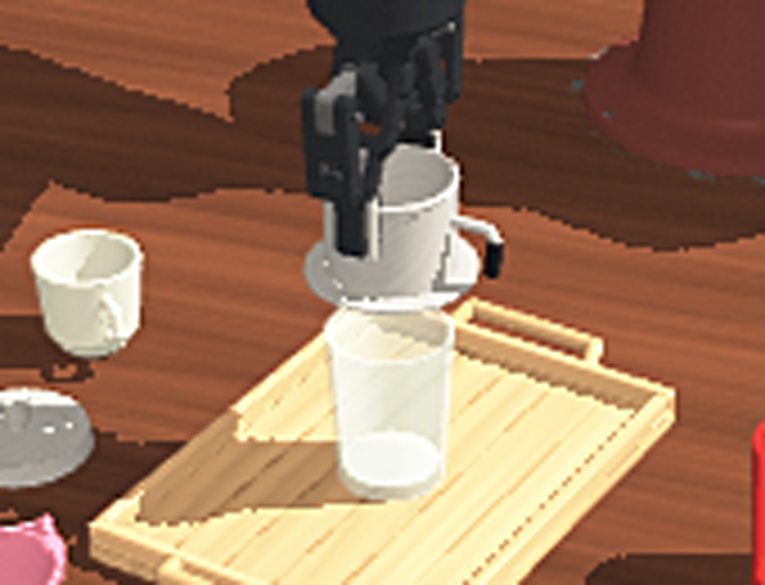

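```bash
python3 - <<'E'
from h import *
print(ray("scene",305,207,.098),ray("scene",305,192.8,.137)); print(ray("wrist",300,300,.1)[0]*0+0)
f=grab_frame("wrist");cv2.imwrite("pics/w6.png",f[:,:,::-1]); go([.5005,-.062,.164])
E
```

```text
[ 0.50172677 -0.05538147  0.098     ] [ 0.50256288 -0.054671    0.137     ]
0.0
tcp [ 0.4992 -0.0616  0.179 ] xang 85.8 shift frac [-0.0006  0.0022  0.0251]
```

View pics/w6.png

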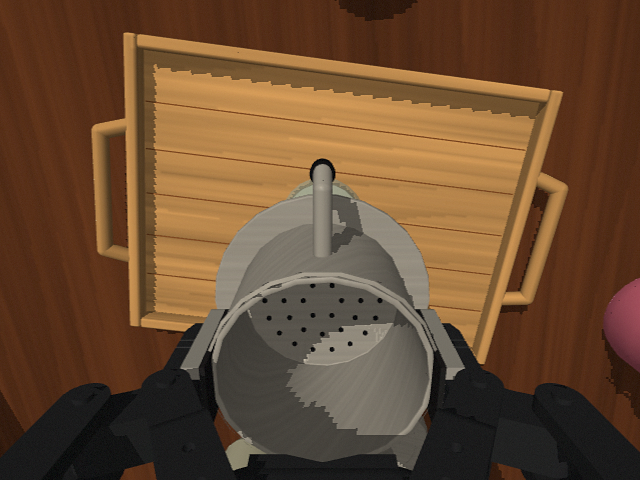

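Scene and wrist views agree: the cup brim and glass rim both centre at crop column about 391, and the ray-cast offset is under 1 mm. Lowering now.

>>> move_arm(
  targets=[
    [[40,0.001,0,0.02,0],[40,0,0,0.02,0],[40,0,0,0.01,0],[40,0,0,0,0],[40,0,0,0,0]],
  ],
)

```text
time: 11.5
tool_pos: [0.499, -0.0603, 0.1483]
tool_rot: [-0.001, 0.732, 0.681, -0.001]
contact_force: [-0.4, -0.4, -1.1]
gripper_width: 0.767
grasp_force: 67.5
```

>>> move_arm(
  targets=[
    [[40,0,0,0.006,0],[40,0,0,0,0],[40,0,0,0,0]],
  ],
)

```text
time: 11.75
tool_pos: [0.4998, -0.0602, 0.1461]
tool_rot: [0.0, 0.732, 0.681, 0.0]
contact_force: [-0.3, -0.3, -0.8]
gripper_width: 0.769
grasp_force: 67.5
```

>>> move_arm(
  targets=[
    [[40,0,0,0.004,0],[40,0,0,0,0],[40,0,0,0,0]],
  ],
)

```text
time: 12.0
tool_pos: [0.4996, -0.0602, 0.1435]
tool_rot: [-0.0, 0.732, 0.681, -0.0]
contact_force: [0.3, 0.3, -1.4]
gripper_width: 0.769
grasp_force: 67.5
```

>>> move_arm(
  targets=[
    [[40,0,0,0.003,0],[40,0,0,0,0],[40,0,0,0,0]],
  ],
)

```text
time: 12.25
tool_pos: [0.4998, -0.0602, 0.1418]
tool_rot: [0.0, 0.732, 0.681, 0.0]
contact_force: [0.7, -0.4, -0.3]
gripper_width: 0.766
grasp_force: 67.6
```

>>> move_arm(
  targets=[
    [[40,0,0,0.003,0],[40,0,0,0,0],[40,0,0,0,0]],
  ],
)

```text
time: 12.5
tool_pos: [0.5001, -0.0604, 0.1417]
tool_rot: [0.0, 0.732, 0.681, 0.0]
contact_force: [-3.2, 1.0, 7.8]
gripper_width: 0.766
grasp_force: 68.5
```

>>> move_arm(
  targets=[
    [[40,0,0,-0.002,0],[80,0,0,0,0],[90,0,0,0,0],[100,0,0,0,0],[100,0,0,0,0]],
  ],
)

```text
time: 12.92
tool_pos: [0.4995, -0.0602, 0.1409]
tool_rot: [-0.0, 0.732, 0.681, -0.0]
contact_force: [-0.6, 0.9, -0.5]
gripper_width: 1.002
grasp_force: 0.0
```

>>> move_arm(
  targets=[
    [[100,0,0,0,0],[100,0,0,0,0],[100,0,0,-0.03,0],[100,0,0,-0.06,0],[100,0,0,-0.06,0]],
  ],
)

```text
time: 13.33
tool_pos: [0.4983, -0.0599, 0.2301]
tool_rot: [-0.002, 0.732, 0.681, -0.001]
contact_force: [0.6, -0.4, 0.1]
gripper_width: 1.0
grasp_force: 0.0
```

```bash
python3 - <<'E'
from h import *
s=state();print(s["gripper_width"],s["grasp_force"],s["contact_force"])
go([.424,.263,.22])
cv2.imwrite("pics/w7.png",grab_frame("wrist")[:,:,::-1])
s=state();print(s["tool_pos"],s["tool_rot"])
E
```

```text
1.000483236829269 0.0 [ 0.55180574 -0.40939433  0.13371142]
tcp [ 0.4983 -0.0599  0.2301] xang 85.9 shift frac [ 0.5278 -0.1623  0.0169]
[ 0.50271688 -0.06099987  0.24054279] [0.00486002 0.73208117 0.68119341 0.0030117 ]
```

View pics/w7.png

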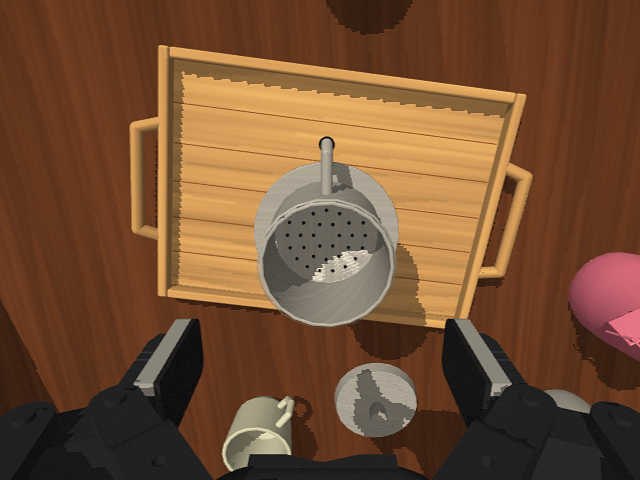

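Filter cup is seated on the glass, rim centre about (327,262). On to the press.

>>> move_arm(
  targets=[
    [[100,0.0587,-0.018,0,0],[100,0.0587,-0.018,0,0],[100,0.0587,-0.018,0,0],[100,0.0587,-0.018,0,0],[100,0.0587,-0.018,0,0]],
  ],
)

```text
time: 13.8
tool_pos: [0.4579, 0.1207, 0.2312]
tool_rot: [0.0, 0.732, 0.681, 0.0]
contact_force: [0.3, 0.3, -1.5]
gripper_width: 0.999
grasp_force: 0.0
```

>>> move_arm(
  targets=[
    [[100,0.0587,-0.018,0,0],[100,0.0587,-0.018,0,0],[100,0.0587,-0.018,0.02,0],[100,0.04,-0.018,0.04,0],[60,0,0,0.04,0]],
  ],
)

```text
time: 14.22
tool_pos: [0.424, 0.2558, 0.1717]
tool_rot: [-0.0, 0.73, 0.683, 0.002]
contact_force: [0.5, -1.0, -0.3]
gripper_width: 0.885
grasp_force: 0.0
```

>>> move_arm(
  targets=[
    [[60,0,0,0,0],[60,0,0,0,0],[60,0,0,0,0],[60,0,0,0,0]],
  ],
)

```text
time: 14.55
tool_pos: [0.4261, 0.2515, 0.1731]
tool_rot: [0.001, 0.733, 0.681, 0.001]
contact_force: [0.8, 0.1, 1.0]
gripper_width: 0.603
grasp_force: 0.0
```

```bash
python3 - <<'E'
from h import *
go([.424,.263,.10])
cv2.imwrite("pics/w8.png",grab_frame("wrist")[:,:,::-1])
E
```

```text
tcp [0.4261 0.2515 0.1731] xang 85.8 shift frac [ 0.0189 -0.0049  0.1218]
```

View pics/w8.png

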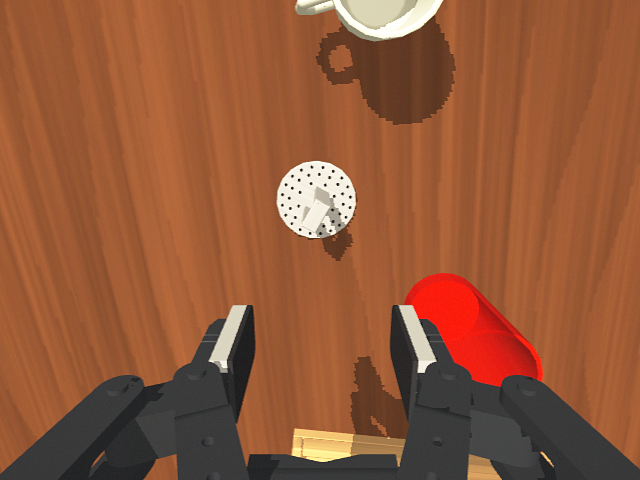

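Press disc centre at (316,200), top bar around (316,215) tilted up to the right. I'll get its angle numerically.

```bash
python3 - <<'E'
from h import *
f=cv2.imread("pics/w8.png"); g=f.min(2)
print("cols 296..338");
for r in range(182,238,2): print(r," ".join("%3d"%x for x in g[r,296:340:2]))
E
```

```text
cols 296..338
182 228 232 228 226 228 227 230 107 183 231 227 224 228 230 228 228 227 227 228 227 235 235
184 230 232 226 223 224 228 232  71 157 229 231 230 227 227  61 141 225 227 228 231 108  54
186 228 228 230 229 226 224 226 231 230 226 205 223 232 231 164 178 231 228 225 228 234 237
188 227 227 228 227 230 230 224 224 225 229 169 160 172 233 234 230 225 225 229 227 225 227
190 229 233 204 230 227 228 231 228 224 206 172 164 162 159 192 234 230 230 225 227 230 225
192 233 163  24 233 226 226 228 228 230 211 171 164 163 162 164 157 192 232 230 229 224 227
194 227 232 243 233 228 226 227 227 227 198 169 163 165 164 163 159 157 228 232 193 234 227
196 225 227 226 226 233 231 228 227 227 198 169 163 166 163 162 161 158 234 201  26 207 232
198 223 225 226 226 226 227 232 229 227 186 177 165 162 163 163 163 162 134 139 238 226 224
200 225 225 224 225 225 225 227 229 234 187 242 194 173 162 162 162 163 145 138 232 229 226
202 227 227 225 224 224 226 226 227 228 216 231 228 225 173 160 161 162 153 139 230 225 228
204 228 149 233 226 226 225 225 227 222 238 229 228 228 230 218 173 162 14
[... 789 characters left out ...]
 223 225 227 226 190 237 231 224 228 219  44 112 147 146
224 224 223 227 224 228 227 227 225 224 227 228 221 129 136 169 229 228 209 143 147 150  69
226 227 228 225 181 218 227 227 223 225 227 227 168 147  69  29 234 226 229 233 215 144 103
228 227 209 123 232 224 197 220 225 228 225 217 133 149 150 148 176 231 230 227 213 142 142
230 232 210  48 232 227 227 228 182 226 227 151 139 140 144 149 183 212  15 178 231 138 149
232 205 234 233 229 227 228 205  71 222 183 139 139  25 142 138 141 242 194 233 235 129  31
234  48 121 203 238 235 229 211 103 234 226 211 128  22 128 141 139 140 189 224  98  35  30
236  52  46  30  20  68 205 242 234 231 230 216 143 142 148 149 131  71  28  31  36  53  37
```

```bash
python3 - <<'E'
from h import *
P=[ray("wrist",u,v,.044)[:2] for u,v in[(316,200),(329,207),(316,231),(303,222)]]
P=np.array(P);print(P.mean(0),ray("wrist",316,200,.003))
d=P[2]-P[1]+P[3]-P[0]; print("long ang",np.degrees(np.arctan2(d[1],d[0])),np.linalg.norm(d)/2,np.linalg.norm(P[1]-P[0]))
go([*P.mean(0),.1])
E
```

```text
[0.42407163 0.2657562 ] [0.42359326 0.26534616 0.003     ]
long ang -122.97946999186523 0.016511224138871433 0.008939793217280589
tcp [0.4261 0.2515 0.1732] xang 85.8 shift frac [ 0.0235 -0.0052  0.122 ]
```

>>> move_arm(
  targets=[
    [[50,0.0215,-0.005,0,0],[50,0,0,0,0.96],[50,0,0,0,0.96],[50,0,0,0,0.96],[50,0,0,0,0.96]],
  ],
)

```text
time: 15.02
tool_pos: [0.4237, 0.2646, 0.1728]
tool_rot: [0.0, 0.855, 0.519, 0.001]
contact_force: [0.7, -0.2, -0.4]
gripper_width: 0.505
grasp_force: 0.0
```

>>> move_arm(
  targets=[
    [[50,0,0,0,0.96],[50,0,0,0.06,0],[50,0,0,0.06,0],[50,0,0,0,0],[50,0,0,0,0]],
  ],
)

```text
time: 15.43
tool_pos: [0.4219, 0.2639, 0.0983]
tool_rot: [-0.0, 0.879, 0.477, -0.002]
contact_force: [0.4, -0.8, -0.0]
gripper_width: 0.499
grasp_force: 0.0
```

```bash
python3 - <<'E'
from h import *
go([.424,.2645,.04])
E
```

```text
tcp [0.4219 0.2639 0.0983] xang 57.0 shift frac [0.0027 0.0024 0.0972]
```

>>> move_arm(
  targets=[
    [[50,0.0015,0.0015,0.03,0],[50,0,0,0.04,0],[50,0,0,0.027,0],[50,0,0,0,0],[50,0,0,0,0]],
  ],
)

```text
time: 15.85
tool_pos: [0.4252, 0.2655, 0.0429]
tool_rot: [0.0, 0.879, 0.478, 0.001]
contact_force: [-0.1, 0.5, 0.4]
gripper_width: 0.498
grasp_force: 0.0
```

>>> move_arm(
  targets=[
    [[0,0,0,0,0],[0,0,0,0,0],[0,0,0,0,0],[0,0,0,0,0],[0,0,0,0,0]],
  ],
)

```text
time: 16.27
tool_pos: [0.4256, 0.2658, 0.0433]
tool_rot: [0.0, 0.879, 0.478, 0.002]
contact_force: [-1.1, -1.1, 6.6]
gripper_width: 0.101
grasp_force: 59.1
```

>>> move_arm(
  targets=[
    [[0,0,0,0,0],[0,0,0,0,0],[0,0,0,0,0],[0,0,0,0,0],[0,0,0,0,0]],
  ],
)

```text
time: 16.68
tool_pos: [0.4256, 0.2658, 0.0433]
tool_rot: [0.0, 0.878, 0.478, 0.002]
contact_force: [-0.2, -0.1, 7.2]
gripper_width: 0.102
grasp_force: 59.1
```

```bash
python3 - <<'E'
from h import *
go([.4995,-.058,.25])
E
```

```text
tcp [0.4256 0.2658 0.0433] xang 57.1 shift frac [-0.3861  0.3967 -0.3446]
```

>>> move_arm(
  targets=[
    [[0,0,0,-0.03,0],[0,0,0,-0.06,0],[0,0,0,-0.06,0],[0,0,0,-0.06,0],[0,0,0,-0.06,0]],
  ],
)

```text
time: 17.1
tool_pos: [0.4235, 0.265, 0.2048]
tool_rot: [0.0, 0.879, 0.478, 0.0]
contact_force: [1.1, 0.6, -0.7]
gripper_width: 0.101
grasp_force: 58.7
```

>>> move_arm(
  targets=[
    [[0,0,0,-0.05,0],[0,0,0,0,0],[0,0,0,0,0],[0,0,0,0,0]],
  ],
)

```text
time: 17.43
tool_pos: [0.4235, 0.265, 0.2323]
tool_rot: [-0.0, 0.879, 0.478, -0.0]
contact_force: [0.1, -0.6, -0.5]
gripper_width: 0.102
grasp_force: 58.7
```

```bash
python3 - <<'E'
from h import *
c=calib_at([.4983,-.0599,.2301],[-.002,.732,.681,-.001])
k=ray("wrist",327.5,262.5,.153,c); print(k, ray("wrist",327,232,.101,c))
s=state();print(s["gripper_width"],s["grasp_force"])
go([.500,-.057,.235])
f=grab_frame("top"); cv2.imwrite("pics/t9.png",f[:,:,::-1])
f=f[:,:,::-1].astype(int); u,v=proj("top",[.5,-.058,.153]); print(u,v)
sat=f.max(2)-f.min(2)
for r in range(int(v)-36,int(v)+40,3): print(r," ".join("%3d"%x for x in sat[r,int(u)-39:int(u)+40:3]))
E
```

```text
[ 0.50097024 -0.05588808  0.153     ] [ 0.50103169 -0.05671823  0.101     ]
0.10232902687382406 58.65105360746384
tcp [0.4235 0.265  0.2323] xang 57.1 shift frac [-0.3811  0.3988 -0.0044]
353.7921817055757 281.713747737653
245 108 118 107 116 112 103 105 125 111 106 106 105 103 102 105 105 106 105  99 100 103 100 104 106  99 102 100
248 109 119 124 109 115 126 119 107 110 102 106 107 101 104 101 105 106 102  97 103 103  99 106 105 104 104  99
251 112 115 111 110 112 114 116 106 111 103 107 107 100 105 106 105 108 101  97 104 101 100 108 102 104 102 101
254 113 113 109 109 113 111 115 107 112 102 106 105 100 105 104 106 109 101  99 104 100 100 109 102 108 101 106
257 111 113 110 111 115 112 111 109 109 103 107 104 101 105 106 105 107  99  99 105 102 103 110  99 106 102 105
260 111 115 111 112 114 115 110 108 108 101  99  57  30  34  39  79 105  98 100 103 100 105 108  97 108 103 105
263 111 115 111 113 114 117 110 110  99  32  21  22  22  22  22  20  22  67 103 103  99 105 105 102 107 101 108
266 112 113 111 111 111 116 107 102  26  21  23  20  22  22  21  22  20  21  47 101  99 108 1
[... 1334 characters left out ...]
 107 114 108  99 106 107 102
305 107 110 112 110 111 110 109 115 114 111 112  79  37  34  41  96 116 114 118 107 122 114 108 102 106 104 104
308 124 112 111 110 108 125 112 115 112 109 130 113 109 110 116 133 114 114 113 111 130 114 104 103 106  96 107
311 116 113 107 113 111 119 109 118 108 107 126 114 107 113 117 129 114 117 110 110 120 125 102 104 105  89 109
314 114 113 110 114 111 114 110 122 107 106 121 116 110 111 119 124 113 120 106 109 116 110 120 104 105  94 106
317 109 114 110 111 114 111 115 120 110 113 115 114 112 111 122 120 114 121 103 113 107 110 119 116 112  98  86
320 111 113 111 110 110 109 113 117 110 114 113 111 113 112 124 118 114 122 103 113 105 116 122 117 119 107  73
```

```bash
python3 - <<'E'
from h import *
f=cv2.imread("pics/t9.png").astype(int)
m=((f.max(2)-f.min(2))<60).astype(np.uint8); m[:,:326]=0;m[:,385:]=0;m[:240]=0;m[320:]=0
m=cv2.morphologyEx(m,cv2.MORPH_OPEN,np.ones((11,11),np.uint8))
c=max(cv2.findContours(m,0,1)[0],key=cv2.contourArea); e=cv2.fitEllipse(c); print(e)
print(ray("top",e[0][0],e[0][1],.101))
E
```

```text
((352.4631652832031, 282.2591857910156), (44.440330505371094, 45.11072540283203), 160.62371826171875)
[ 0.50155408 -0.0594228   0.101     ]
```

>>> move_arm(
  targets=[
    [[0,-0.042,0.0444,0,0],[0,-0.042,0.0444,0,0],[0,-0.042,0.0444,0,0],[0,-0.042,0.0444,0,0],[0,-0.042,0.0444,0,0]],
  ],
)

```text
time: 17.9
tool_pos: [0.4661, 0.0854, 0.2305]
tool_rot: [-0.001, 0.878, 0.478, -0.002]
contact_force: [0.9, 0.1, -0.2]
gripper_width: 0.102
grasp_force: 58.7
```

>>> move_arm(
  targets=[
    [[0,-0.042,0.0444,0,0],[0,-0.042,0.0444,0,0],[0,-0.042,0.0444,0,0],[0,-0.042,0.0444,0,0],[0,0,0,0,0]],
  ],
)

```text
time: 18.32
tool_pos: [0.5016, -0.0605, 0.2306]
tool_rot: [-0.0, 0.88, 0.475, -0.002]
contact_force: [0.9, -0.2, 0.0]
gripper_width: 0.101
grasp_force: 58.8
```

>>> move_arm(
  targets=[
    [[0,0,0,0.03,0],[0,0,0,0,0],[0,0,0,0,0],[0,0,0,0,0]],
  ],
)

```text
time: 18.65
tool_pos: [0.5013, -0.0549, 0.214]
tool_rot: [-0.001, 0.878, 0.478, -0.001]
contact_force: [0.6, 0.9, -0.0]
gripper_width: 0.1
grasp_force: 58.8
```

```bash
python3 - <<'E'
from h import *
go([.5017,-.0558,.205]); s=state();print(s["gripper_width"],s["grasp_force"])
f=grab_frame("scene"); u,v=map(int,proj("scene",[.5,-.06,.15])); a=cv2.resize(f[v-40:v+40,u-40:u+40,::-1],(480,480),interpolation=cv2.INTER_CUBIC);print(u-40,v-40)
w=grab_frame("wrist")[:,:,::-1]; cv2.imwrite("pics/w10.png",w)
cv2.imwrite("pics/c10.png",np.hstack([a,w[150:470,170:490]] if 0 else [a,cv2.resize(w[160:480,215:428],(320,480))]))
E
```

```text
tcp [ 0.5013 -0.0549  0.214 ] xang 57.1 shift frac [-0.0008  0.0014  0.015 ]
0.1002350153459229 58.80601331591606
263 146
```

View pics/c10.png

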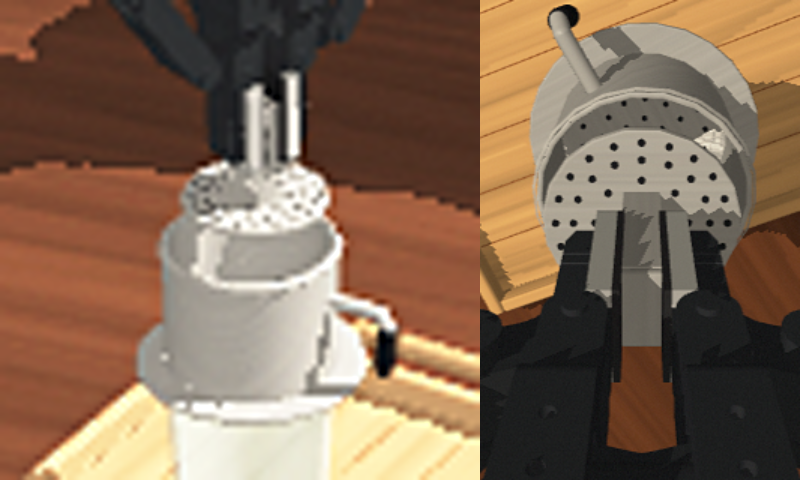

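```bash
python3 - <<'E'
from h import *
k=ray("scene",263+251/6,146+238/6,.153);d=ray("scene",263+255.5/6,146+194/6,.1737);print(k,d,d-k)
w=cv2.imread("pics/w10.png").astype(int)
go([.5017,-.0558,.205])
# rim/disc in wrist: crop x/1.502+215, y/1.5+160
kk=ray("wrist",(641-480)/1.502+215,160+187/1.5,.153);print(kk)
E
```

```text
[ 0.49809816 -0.05662579  0.153     ] [ 0.50003367 -0.05386094  0.1737    ] [0.00193551 0.00276486 0.0207    ]
tcp [ 0.5019 -0.055   0.2152] xang 57.1 shift frac [-0.0013  0.0004  0.0171]
[ 0.50140806 -0.0559086   0.153     ]
```

>>> move_arm(
  targets=[
    [[0,-0.004,0,0,0],[0,0,0,0.015,0],[0,0,0,0.012,0],[0,0,0,0.01,0],[0,0,0,0,0]],
  ],
)

```text
time: 19.17
tool_pos: [0.4993, -0.0573, 0.1903]
tool_rot: [-0.001, 0.879, 0.478, -0.001]
contact_force: [-0.7, 0.5, -0.6]
gripper_width: 0.098
grasp_force: 58.8
```

>>> move_arm(
  targets=[
    [[0,0,0,0.01,0],[0,0,0,0.01,0],[0,0,0,0,0],[0,0,0,0,0]],
  ],
)

```text
time: 19.5
tool_pos: [0.5002, -0.0575, 0.1801]
tool_rot: [-0.0, 0.879, 0.478, -0.0]
contact_force: [1.4, 0.1, -0.9]
gripper_width: 0.099
grasp_force: 58.8
```

Inside with no contact. Going down to the floor, expected TCP 0.144.

>>> move_arm(
  targets=[
    [[0,0,0,0.015,0],[0,0,0,0.015,0],[0,0,0,0.015,0],[0,0,0,0,0],[0,0,0,0,0]],
  ],
)

```text
time: 19.92
tool_pos: [0.4998, -0.0574, 0.1523]
tool_rot: [-0.001, 0.879, 0.478, -0.001]
contact_force: [0.6, -0.1, -0.7]
gripper_width: 0.102
grasp_force: 58.8
```

>>> move_arm(
  targets=[
    [[0,0,0,0.005,0],[0,0,0,0,0],[0,0,0,0,0]],
  ],
)

```text
time: 20.17
tool_pos: [0.5007, -0.0576, 0.1509]
tool_rot: [0.0, 0.879, 0.478, 0.0]
contact_force: [-0.1, 0.0, 0.3]
gripper_width: 0.103
grasp_force: 58.8
```

>>> move_arm(
  targets=[
    [[0,0,0,0.004,0],[0,0,0,0,0],[0,0,0,0,0]],
  ],
)

```text
time: 20.42
tool_pos: [0.5005, -0.0576, 0.1483]
tool_rot: [-0.0, 0.879, 0.478, -0.0]
contact_force: [-0.8, -0.1, -0.2]
gripper_width: 0.102
grasp_force: 58.8
```

>>> move_arm(
  targets=[
    [[0,0,0,0.004,0],[0,0,0,0,0],[0,0,0,0,0]],
  ],
)

```text
time: 20.67
tool_pos: [0.5004, -0.0576, 0.1457]
tool_rot: [-0.0, 0.879, 0.478, -0.0]
contact_force: [-0.5, -0.0, 0.5]
gripper_width: 0.1
grasp_force: 58.8
```

>>> move_arm(
  targets=[
    [[0,0,0,0.003,0],[0,0,0,0,0],[0,0,0,0,0]],
  ],
)

```text
time: 20.92
tool_pos: [0.5008, -0.0577, 0.1445]
tool_rot: [0.0, 0.879, 0.478, 0.0]
contact_force: [-0.1, 0.6, 0.8]
gripper_width: 0.104
grasp_force: 59.0
```

>>> move_arm(
  targets=[
    [[0,0,0,0.002,0],[0,0,0,0,0],[0,0,0,0,0]],
  ],
)

```text
time: 21.17
tool_pos: [0.5011, -0.0577, 0.1444]
tool_rot: [0.0, 0.879, 0.478, 0.0]
contact_force: [-2.0, -0.1, 6.9]
gripper_width: 0.104
grasp_force: 59.7
```

>>> move_arm(
  targets=[
    [[0,0,0,-0.002,0],[18,0,0,0,0],[24,0,0,0,0],[24,0,0,0,0],[24,0,0,0,0]],
  ],
)

```text
time: 21.58
tool_pos: [0.5003, -0.0575, 0.1437]
tool_rot: [-0.0, 0.879, 0.478, -0.0]
contact_force: [-0.1, 0.2, 0.2]
gripper_width: 0.243
grasp_force: 0.0
```

>>> move_arm(
  targets=[
    [[24,0,0,0,0],[24,0,0,-0.02,0],[24,0,0,-0.04,0],[24,0,0,-0.05,0],[24,0,0,-0.05,0]],
  ],
)

```text
time: 22.0
tool_pos: [0.5, -0.0575, 0.2414]
tool_rot: [-0.0, 0.879, 0.478, -0.0]
contact_force: [0.5, 0.6, 1.3]
gripper_width: 0.24
grasp_force: 0.0
```

```bash
python3 - <<'E'
from h import *
s=state();print(s["gripper_width"],s["contact_force"])
go([.5355,-.265,.2])
E
```

```text
0.23975766689061043 [0.53228415 0.63668709 1.28302861]
tcp [ 0.5    -0.0575  0.2414] xang 57.1 shift frac [-0.2582  0.2376  0.069 ]
```

>>> move_arm(
  targets=[
    [[40,-0.043,0.0396,0,0],[40,-0.043,0.0396,0,0],[40,-0.043,0.0396,0,0],[40,-0.043,0.0396,0,0],[40,-0.043,0.0396,0,0]],
  ],
)

```text
time: 22.42
tool_pos: [0.5304, -0.2322, 0.2414]
tool_rot: [0.001, 0.878, 0.478, 0.0]
contact_force: [0.0, 0.6, -0.4]
gripper_width: 0.396
grasp_force: 0.0
```

>>> move_arm(
  targets=[
    [[40,-0.043,0.0396,0,0],[40,0,0,0.04,0],[40,0,0,0.03,0],[40,0,0,0,0],[40,0,0,0,0]],
  ],
)

```text
time: 22.83
tool_pos: [0.5355, -0.2648, 0.1975]
tool_rot: [-0.001, 0.879, 0.478, -0.001]
contact_force: [0.1, 0.3, 0.4]
gripper_width: 0.398
grasp_force: 0.0
```

>>> move_arm(
  targets=[
    [[40,0,0,0,0],[40,0,0,0,0],[40,0,0,0,0]],
  ],
)

```text
time: 23.08
tool_pos: [0.5368, -0.2651, 0.2001]
tool_rot: [0.001, 0.878, 0.478, 0.001]
contact_force: [0.8, -0.2, -0.4]
gripper_width: 0.402
grasp_force: 0.0
```

```bash
python3 - <<'E'
from h import *
go([.5355,-.265,.1])
f=grab_frame("wrist").astype(int); cv2.imwrite("pics/w11.png",f[:,:,::-1])
print("pred",proj("wrist",[.5355,-.265,.006]),proj("wrist",[.5355,-.265,.031]))
u,v=map(int,proj("wrist",[.5355,-.265,.01]))
m=(((f.max(2)-f.min(2))<45)&(f.max(2)>60)).astype(np.uint8); m[310:]=0
m=cv2.morphologyEx(m,cv2.MORPH_CLOSE,np.ones((9,9),np.uint8))
for c in cv2.findContours(m,0,1)[0]:
    if cv2.contourArea(c)>800: print(cv2.boundingRect(c),cv2.contourArea(c),cv2.fitEllipse(cv2.convexHull(c)))
g=f.min(2)
for r in range(v-56,v+30,4): print(r,"".join("%4d"%x for x in g[r,u-60:u+62:4]))
print(u-60)
E
```

```text
tcp [ 0.5368 -0.2651  0.2001] xang 57.1 shift frac [-0.0011 -0.002   0.1669]
pred [320.04415901 210.66360244] [319.98076917 219.84928263]
(152, 247, 91, 63) 3131.0 ((185.9023895263672, 357.30731201171875), (97.33712005615234, 225.69802856445312), 15.575998306274414)
(268, 157, 105, 105) 8443.0 ((319.8825378417969, 208.586669921875), (104.46534729003906, 104.89338684082031), 93.9201889038086)
(501, 66, 139, 132) 14804.5 ((599.8882446289062, 131.42010498046875), (133.71652221679688, 201.1038818359375), 94.48031616210938)
(0, 0, 143, 37) 4063.5 ((62.50468826293945, 12.880356788635254), (53.52429962158203, 160.4033203125), 86.32743072509766)
156   50  47  49  32  32  28  29  35  37  45  50  48  41  45  49  78  68  46  49  53  52  51  51  53  49  49  46  45  52  49  52
160   52  48  50  46  44  47  46  49  53  43 126 194 187 183 179 171 165 161 158 156  69  51  49  56  50  52  50  44  52  49  48
164   53  49  49  47  47  47  46  48 165 196 191 234 223 217 218 220 221 221 223 229 145 139  63  51  52  48  49  47  49  50  51
168   51  55  49  49  51  46  42 208 198 217 220 221 220 220 222 22
[... 1805 characters left out ...]
12 210 186 136 138 139 142 227 217 218 218 218 214  34  36  43
228   49  50  48 236 219 218 218 221 220 222 223 223 224 221 212 210 182 136 134 136 134 133 221 215 217 220 221 187  33  34  49
232   49  49  51  61 222 223 222 226 218 219 221 222 220 216 218 217 214 219 197 136 135 133 217 218 214 217 224  31  31  31  50
236   47  50  50  50 225 221 221 221 215 218 216 211 214 215 216 221 221 218 216 216 217 221 218 218 219 220 154  33  31  47  50
240   49  49  48  51  45 218 211 211 217 196 217 221 220 214 212 217 221 216 217 217 219 218 216 216 218 224  30  32  39  48  45
260[ WARN:0@0.435] global loadsave.cpp:1063 imwrite_ Unsupported depth image for selected encoder is fallbacked to CV_8U.
```

Lid ellipse centre at (319.9,208.6), matching the prediction within about 1.5 mm.

>>> move_arm(
  targets=[
    [[40,0.001,-0.002,0.06,0],[40,0,0,0.06,0],[40,0,0,0.06,0],[40,0,0,0.04,0],[40,0,0,0.02,0]],
  ],
)

```text
time: 23.55
tool_pos: [0.5334, -0.2623, 0.0504]
tool_rot: [-0.003, 0.878, 0.478, -0.001]
contact_force: [-1.2, 0.2, -0.6]
gripper_width: 0.397
grasp_force: 0.0
```

>>> move_arm(
  targets=[
    [[40,0,0,0.008,0],[40,0,0,0,0],[40,0,0,0,0],[40,0,0,0,0]],
  ],
)

```text
time: 23.88
tool_pos: [0.537, -0.2649, 0.052]
tool_rot: [0.002, 0.878, 0.478, 0.001]
contact_force: [0.3, 0.5, -0.8]
gripper_width: 0.404
grasp_force: 0.0
```

>>> move_arm(
  targets=[
    [[40,0,-0.002,0.01,0],[40,0,0,0,0],[20,0,0,0,0],[5,0,0,0,0],[5,0,0,0,0]],
  ],
)

```text
time: 24.3
tool_pos: [0.5346, -0.2634, 0.0438]
tool_rot: [0.0, 0.879, 0.478, 0.0]
contact_force: [-0.1, 0.5, 1.8]
gripper_width: 0.151
grasp_force: 58.5
```

>>> move_arm(
  targets=[
    [[5,0,0,0,0],[5,0,0,0,0],[5,0,0,0,0],[5,0,0,0,0],[5,0,0,0,0]],
  ],
)

```text
time: 24.72
tool_pos: [0.5346, -0.2634, 0.0438]
tool_rot: [0.0, 0.879, 0.478, 0.0]
contact_force: [-2.0, 0.1, 5.4]
gripper_width: 0.151
grasp_force: 58.8
```

>>> move_arm(
  targets=[
    [[5,0,0,-0.02,0],[5,0,0,-0.05,0],[5,0,0,-0.06,0],[5,0,0,-0.06,0],[5,0,0,-0.06,0]],
  ],
)

```text
time: 25.13
tool_pos: [0.5337, -0.2628, 0.1945]
tool_rot: [-0.001, 0.879, 0.478, -0.0]
contact_force: [0.9, -1.1, -0.5]
gripper_width: 0.149
grasp_force: 58.6
```

>>> move_arm(
  targets=[
    [[5,0,0,-0.06,0],[5,0,0,-0.03,0],[5,0,0,0,0],[5,0,0,0,0]],
  ],
)

```text
time: 25.47
tool_pos: [0.5347, -0.2634, 0.2486]
tool_rot: [0.001, 0.879, 0.478, 0.001]
contact_force: [-0.1, -0.1, -0.8]
gripper_width: 0.151
grasp_force: 58.6
```

```bash
python3 - <<'E'
from h import *
s=state();print(s["gripper_width"],s["grasp_force"],s["contact_force"])
go([.5005,-.0572,.235])
f=grab_frame("top").astype(int)
m=((f.max(2)-f.min(2))<60).astype(np.uint8); m[:,:326]=0;m[:,385:]=0;m[:240]=0;m[320:]=0
m=cv2.morphologyEx(m,cv2.MORPH_OPEN,np.ones((11,11),np.uint8))
c=max(cv2.findContours(m,0,1)[0],key=cv2.contourArea); e=cv2.fitEllipse(c); print(e)
# lid in wrist image: low-saturation outline of the held lid
w=grab_frame("wrist").astype(int); cv2.imwrite("pics/w12.png",w[:,:,::-1].astype(np.uint8))
m=(((w.max(2)-w.min(2))<45)&(w.max(2)>90)).astype(np.uint8)
for c in cv2.findContours(m,0,1)[0]:
    if cv2.contourArea(c)>1500: print(cv2.boundingRect(c),cv2.contourArea(c))
E
```

```text
0.1509974229469614 58.61630022525787 [-0.08448527 -0.13450037 -0.83735653]
tcp [ 0.5347 -0.2634  0.2486] xang 57.1 shift frac [ 0.2575 -0.2346  0.0227]
((352.20574951171875, 282.7841796875), (44.98853302001953, 45.125972747802734), 153.15847778320312)
(179, 211, 241, 185) 26249.5
(485, 71, 155, 117) 14654.0
(0, 0, 174, 49) 6203.0
```

>>> move_arm(
  targets=[
    [[5,0.02,-0.018,0,0],[5,0.045,-0.041,0,0],[5,0.045,-0.041,0,0],[5,0.045,-0.041,0,0],[5,0.045,-0.041,0,0]],
  ],
)

```text
time: 25.98
tool_pos: [0.5061, -0.1007, 0.2447]
tool_rot: [-0.002, 0.879, 0.477, -0.001]
contact_force: [0.8, -0.0, -1.3]
gripper_width: 0.151
grasp_force: 58.7
```

>>> move_arm(
  targets=[
    [[5,0.045,-0.041,0,0],[5,0.0125,-0.0116,0,0],[5,0,0,0,0],[5,0,0,0.04,0],[5,0,0,0,0]],
  ],
)

```text
time: 26.4
tool_pos: [0.4979, -0.0567, 0.2184]
tool_rot: [-0.003, 0.878, 0.478, -0.003]
contact_force: [-0.9, -1.4, -1.8]
gripper_width: 0.152
grasp_force: 58.7
```

>>> move_arm(
  targets=[
    [[5,0,0,0,0],[5,0,0,0,0]],
  ],
)

```text
time: 26.57
tool_pos: [0.5, -0.0577, 0.223]
tool_rot: [-0.0, 0.879, 0.477, -0.001]
contact_force: [0.2, -0.3, -1.8]
gripper_width: 0.151
grasp_force: 58.7
```

```bash
python3 - <<'E'
from h import *
s=state();print(s["gripper_width"],s["grasp_force"])
go([.5005,-.0572,.205])
f=grab_frame("scene").astype(int); cv2.imwrite("pics/s13.png",f[:,:,::-1].astype(np.uint8))
sat=f.max(2)-f.min(2)
for X in([.5005,-.0572,.153],[.5005,-.0572,.168]): print(proj("scene",X))
for r in range(165,212,2): print(r,"".join("%4d"%x for x in sat[r,280:334:2]))
E
```

```text
0.15131343245674472 58.715840578079224
tcp [ 0.5    -0.0577  0.223 ] xang 57.0 shift frac [0.0012 0.0001 0.0299]
[304.22092966 186.12044194]
[304.15414423 180.37617642]
165   47  47  42  42  44  48  31  13   6   4   4  14  18  17   1  10  18   0  33  48  43  43  42  43  45  46  46
167   49  49  52  49  49  11  14  13   8   4   4  14  18  20   1   9  18  13   9   2  50  44  41  42  43  44  44
169   48  45  46  48  10  13  13  15  16  14   3  13  19  16   0   1  12   9   9   9   0  52  46  49  48  45  43
171   53  51  47  42  12  15  15  13  18  15  17  12  15  16  10   9  11  11  11  10   8  52  46  45  46  46  46
173   40  39  39  37  13  15  15  14  13  17  17   2  10  10   9  11  11  10  11  10   9  43  45  47  47  46  45
175   89  90  96  74  13  18   1  19   7   6  10   9   9  10  10  10  11  10  10  10  11  31  53  48  46  49  50
177   89  91  90  79   9  15  19   7  10  11  10  14  12  10  12   9   8   9   9  11   7  42  44  44  46  47  48
179   88  89  92  97  22  13  15  15  18  20  11   8   2   5  11   9  20  13  13   8   3 108 103 102 100  97  97
181   79  79  82  87  96  4
[... 1080 characters left out ...]
29 117   8  68  94  92
201   92  88  89  91   7  11  14  15  14  17  15  16  15  19  17  21  20  19  22  15   5  43 113   8   8 127  99
203  102 101 101  27  11  14  13  14  14  17  17  15  16  15  17  18  18  17  13  15  10   5  94  13  14 112  98
205   90  92  99   5  14  14  15  12  15  15  15  16  16  17  18  20  19  18  16  16  10   6 121  13   8  86  85
207   92  92  98   5  15  14  13  14  14  17  15  16  15  15  18  19  17  19  22  12  10   5 104   5  76 128 104
209   90  94  95  37  14  14  15  15  16  16  17  17  18  18  20  17  19  14  16   3   4   0 108 107 104 111  76
211   85  88  97  56  39  14  15  16  15  17  16  15  15  17  16  20  20  16  16  13   5  90  95 102  99  98 101
```

Scene columns show the lid and cup both centred at about 304.5. Lowering now.

>>> move_arm(
  targets=[
    [[5,0,0,0.02,0],[5,0,0,0.015,0],[5,0,0,0,0],[5,0,0,0,0],[5,0,0,0,0]],
  ],
)

```text
time: 27.03
tool_pos: [0.5001, -0.0571, 0.2021]
tool_rot: [-0.0, 0.879, 0.478, -0.0]
contact_force: [0.6, 0.9, -0.5]
gripper_width: 0.15
grasp_force: 58.7
```

>>> move_arm(
  targets=[
    [[5,0,0,0.01,0],[5,0,0,0,0],[5,0,0,0,0]],
  ],
)

```text
time: 27.28
tool_pos: [0.5, -0.0569, 0.196]
tool_rot: [-0.0, 0.878, 0.478, -0.0]
contact_force: [-0.1, -0.4, -0.7]
gripper_width: 0.148
grasp_force: 58.7
```

>>> move_arm(
  targets=[
    [[5,0,0,0.005,0],[5,0,0,0,0],[5,0,0,0,0]],
  ],
)

```text
time: 27.53
tool_pos: [0.5001, -0.057, 0.1932]
tool_rot: [-0.0, 0.879, 0.478, -0.0]
contact_force: [0.5, 0.1, -0.2]
gripper_width: 0.151
grasp_force: 58.7
```

>>> move_arm(
  targets=[
    [[5,0,0,0.005,0],[5,0,0,0,0],[5,0,0,0,0]],
  ],
)

```text
time: 27.78
tool_pos: [0.5001, -0.057, 0.19]
tool_rot: [-0.0, 0.879, 0.478, -0.0]
contact_force: [-0.0, 0.6, 0.3]
gripper_width: 0.154
grasp_force: 58.7
```

>>> move_arm(
  targets=[
    [[5,0,0,0.004,0],[5,0,0,0,0],[5,0,0,0,0]],
  ],
)

```text
time: 28.03
tool_pos: [0.5001, -0.057, 0.1877]
tool_rot: [-0.0, 0.879, 0.478, -0.0]
contact_force: [0.6, 0.7, -0.5]
gripper_width: 0.149
grasp_force: 58.7
```

>>> move_arm(
  targets=[
    [[5,0,0,0.002,0],[5,0,0,0,0],[5,0,0,0,0]],
  ],
)

```text
time: 28.28
tool_pos: [0.5004, -0.0571, 0.187]
tool_rot: [0.0, 0.879, 0.478, 0.0]
contact_force: [1.3, -0.2, -1.0]
gripper_width: 0.152
grasp_force: 58.8
```

>>> move_arm(
  targets=[
    [[5,0,0,0.002,0],[5,0,0,0,0],[5,0,0,0,0]],
  ],
)

```text
time: 28.53
tool_pos: [0.5007, -0.0571, 0.1869]
tool_rot: [0.0, 0.879, 0.478, 0.001]
contact_force: [-1.5, 1.1, 5.0]
gripper_width: 0.158
grasp_force: 59.0
```

>>> move_arm(
  targets=[
    [[5,0,0,0,0],[15,0,0,-0.001,0],[30,0,0,0,0],[45,0,0,0,0],[45,0,0,0,0]],
  ],
)

```text
time: 28.95
tool_pos: [0.5, -0.057, 0.1856]
tool_rot: [-0.0, 0.879, 0.478, -0.0]
contact_force: [-0.1, 0.3, -0.0]
gripper_width: 0.449
grasp_force: 0.0
```

>>> move_arm(
  targets=[
    [[45,0,0,0,0],[45,0,0,-0.02,0],[45,0,0,-0.05,0],[45,0,0,-0.05,0],[45,0,0,-0.05,0]],
  ],
)

```text
time: 29.37
tool_pos: [0.4999, -0.0569, 0.2898]
tool_rot: [-0.0, 0.879, 0.478, -0.0]
contact_force: [0.7, 0.1, 0.7]
gripper_width: 0.449
grasp_force: 0.0
```

>>> move_arm(
  targets=[
    [[45,0.05,-0.03,-0.03,0],[45,0.06,-0.03,0,0],[45,0.06,-0.03,0,0],[45,0.06,-0.03,0,0],[45,0.06,-0.03,0,0]],
  ],
)

```text
time: 29.78
tool_pos: [0.5193, 0.1398, 0.3076]
tool_rot: [0.0, 0.879, 0.478, 0.001]
contact_force: [1.1, -0.2, 0.7]
gripper_width: 0.454
grasp_force: 0.0
```

>>> move_arm(
  targets=[
    [[45,0.05,-0.03,0,0],[45,0.05,-0.03,0,0],[45,0,0,0,0],[45,0,0,0,0],[45,0,0,0,0]],
  ],
)

```text
time: 30.2
tool_pos: [0.5217, 0.2077, 0.3066]
tool_rot: [0.0, 0.878, 0.478, 0.0]
contact_force: [-0.5, -0.1, -0.1]
gripper_width: 0.45
grasp_force: 0.0
```

```bash
python3 - <<'E'
from h import *
s=state();print(s["time"],s["tool_pos"])
f=grab_frame("scene").astype(int); sat=f.max(2)-f.min(2)
for z in(.143,.155,.174): print(z,proj("scene",[.5005,-.0572,z]))
for r in range(163,216,2): print(r,"".join("%4d"%x for x in sat[r,280:334:2]))
a=cv2.imread("pics/top0.png").astype(int);b=grab_frame("top")[:,:,::-1].astype(int)
d=np.abs(a-b).max(2)>60
for n,u,v in[("jug",468,184),("esp1",129,298),("esp2",458,322),("plun",182,175)]: print(n,d[v-25:v+25,u-25:u+25].mean().round(3))
E
```

```text
30.2 [0.52167874 0.20771516 0.30662169]
0.143 [304.26500005 189.91096928]
0.155 [304.2120723  185.35861401]
0.174 [304.12719871 178.05857161]
163   42  44  46  46  46  46  43  44  45  45  46  47  48  47  48  44  42  41  44  43  43  47  47  47  46  45  46
165   37  39  34  35  42  42  45  45  44  45  46  46  41  43  42  43  42  42  36  37  36  38  39  44  43  44  45
167   98  99 102  99 100  93  91  90  89  91  93  94  92  94  99  93  93  92  95  93  91  90  84  86  87  89  89
169   92  90  90  93  97 100 102 100  91  90  86  85  90  87  87  89  91  91  91  95  95  96  94  94  91  89  87
171  101  99  92  89  90  92  92  92  97  97 103 106 101  95  89  87  88  88  89  87  87  89  91  90  91  89  91
173   92  91  91  95 103 101 101  98  90  89  91  95  96 100 100 101 101  97  91  91  92  92  90  92  91  86  88
175   88  88  94 101 103  99  94  95  96 100 107 108 107  99  94  93  96 101 102 102 104 101 100  94  90  96  97
177   89  91  89  86  87  88  90  98 112  63   4   3   3   0   0  34  94 111 103  94  91  95  99  98 102 103 100
179   88  90  92  92  92  95  55   0   5   7  11  20  
[... 1434 characters left out ...]
5  13  14  16  12  17  15  16  17  16  15  18  20  19  19  15  15  10   6 121  13   8  86  86
207   92  93  99   5  15  14  14  14  14  17  15  18  14  15  18  18  17  19  21  15  10   6 103   8  77 128 103
209   90  93  96  38  13  14  15  15  16  16  16  17  18  17  21  17  19  14  17   3   5   0 110 107 105 111  76
211   85  88  97  55  39  13  14  15  16  17  16  16  15  17  16  20  20  15  15  13   5  90  94 102  99  98 101
213   89  39  40  91  98  73   9  14  15  15   2  14  14  11   9   9   8   9   7  38  90  71  68  98  92  87 100
215   59  50  91  93  72  87  13  24  20  22  10  10   9   8  10   9  23  24  23  53  73  68  66  77  71 105  92
jug 0.226
esp1 0.269
esp2 0.17
plun 0.021
```

```bash
python3 - <<'E'
from h import *
a=cv2.imread("pics/top0.png");b=np.ascontiguousarray(grab_frame("top")[:,:,::-1])
for n,u,v in[("jug",468,184),("esp1",129,298),("esp2",458,322),("plun",182,175)]:
    for r,g in((a,1),(b,2)):
        f=r[v-32:v+32,u-32:u+32].astype(int); m=(f.max(2)-f.min(2))<55; m=m&(f.max(2)>50)
        y,x=np.nonzero(m); print(n,m.sum(),(np.median(x)+u-32,np.median(y)+v-32),(x.min()+u-32,x.max()+u-32,y.min()+v-32,y.max()+v-32))
E
```

```text
jug 1836 (np.float64(471.0), np.float64(182.0)) (np.int64(436), np.int64(499), np.int64(161), np.int64(204))
jug 2732 (np.float64(467.0), np.float64(186.0)) (np.int64(436), np.int64(499), np.int64(161), np.int64(215))
esp1 1330 (np.float64(135.0), np.float64(297.5)) (np.int64(112), np.int64(160), np.int64(266), np.int64(321))
esp1 2518 (np.float64(122.0), np.float64(298.0)) (np.int64(97), np.int64(160), np.int64(270), np.int64(329))
esp2 1245 (np.float64(463.0), np.float64(317.0)) (np.int64(438), np.int64(489), np.int64(290), np.int64(338))
esp2 1934 (np.float64(469.0), np.float64(318.0)) (np.int64(438), np.int64(489), np.int64(290), np.int64(353))
plun 2129 (np.float64(183.0), np.float64(174.0)) (np.int64(154), np.int64(213), np.int64(146), np.int64(199))
plun 2296 (np.float64(182.0), np.float64(175.0)) (np.int64(151), np.int64(213), np.int64(146), np.int64(206))
```

```bash
python3 -c "
from plant import job
print(job.job_done())"
```

```text
the job is handed in; nothing more can be done
None
```

The drip filter set is back together on the tray (glass, filter cup, press, lid) and the job is handed in. The hand-in gave no verdict, but each part met resistance at its expected height, and the last camera check showed the lid centred and level; arm shadows left the check on the cups and jugs inconclusive, though no contact with them was felt.

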